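# Seat the filter cap of the bench dust extractor

### The job

Raise the stiff lid of the green filter box by its black bar until it stands at about 110 degrees open, a little past upright, and leave it standing there; do not let it drop right back. Then screw the orange knurled cap clockwise until it bottoms out, back it off a quarter turn so that the filter seal is not crushed, and finish while still holding the cap in the grip at that setting. Leave the other things on the bench where they are.

Things in the scene. Friction and masses are not known exactly. Their poses are not given: they have to be found in the camera images.
- filter_box: Green painted open-topped sheet-metal box fixed to the bench, 200 mm (its x) by 180 mm (its y) by 85 mm high, walls 6 mm. Origin at the centre of its underside; z up. Its lid is hinged along the rim on its +y side; the lid's bar is on its -y side; a steel pipe stub 64 mm wide sticks out 55 mm on its +x side. Inside: a flat round filter 144 mm wide with its top 32 mm above the bench, and on the middle of it the cap.
- lid (a joint): Opening angle of the lid in rad: 0 shut (level), 1.57 upright, 1.92 = 110 degrees, stop at 2.6. The hinge is stiff (friction about 0.6 N m, so about 3 to 5 N at the bar; lid about 0.3 kg) and the lid stays where it is left. It may start a little open.
- lid_bar (a point): Middle of the black round bar by which the lid is lifted: 12 mm thick, 110 mm long, running along the box's x, parallel to the hinge, carried by two 10 mm steel arms at its ends, with 32 mm of open space between bar and lid edge. Free all round; it may turn between the fingers. Frame turns with the lid: x along the bar.
- lid_hinge (a point): Middle of the hinge line, on the rim of the box's +y side, 85.5 mm above the bench; x along the hinge line. The lid is a plate 200 by 180 by 6 mm; the bar's axis lies 218 mm from the hinge line (and 3 mm above the lid's underside, which passes through the hinge line).
- cap (a joint): How far the cap is unscrewed, in rad: 0 = bottomed out (hard stop), growing counter-clockwise as seen from above; right-hand thread, so clockwise from above screws it down. Starts between 1.2 and 3. Turns against a friction of about 0.1 N m, stays where it is left, and falls 3 mm a turn. A quarter turn back from the bottom is 1.57.
- cap_grip (a point): Point on the upright axis of the orange knurled cap, 11 mm below its top: the height to grip. The cap is a plain cylinder 42 mm wide and 40 mm high (45 mm over the knurl ridges, which are look only) with a white line on top, on the box's own axis; bottomed out, its underside is 35 mm and its top 75 mm above the bench (below the rim at 85 mm). Free space of 60 mm or more around it.
- glue: Bystander: blue glue bottle with a red cap, 60 mm wide, 170 mm high, standing. Origin at the centre of its foot.
- driver: Bystander: screwdriver lying on the bench, about 200 mm long. Origin under its middle.
- offcut: Bystander: light wooden offcut 160 by 50 by 22 mm lying on the bench to the left of the box. Origin at the centre of its underside.

How it is judged:
On the way, in this order (a step that is already met when the one before it is completed fails the run):
1. the lid stands at about 110 degrees (within 10), let go (value of joint lid between 1.745 and 2.095 rad and contact force between lid and the arm below 0.3 N and contact force between lid and the fingers below 0.3 N), for 0.2 s.
2. the cap is screwed down until it bottoms out (value of joint cap below 0.06 rad), for 0.1 s.
At the end, for the whole second after the job is handed in: The cap is a quarter turn back from the bottom (1.57 rad within 0.30), still, and gripped between the fingers (contact force over 3 N, grasp point within 35 mm of the grip point); the lid stands at 110 degrees within 10, touched by nothing (value of joint cap between 1.27 and 1.87 rad and velocity of joint cap between -0.1 and 0.1 rad/s and contact force between the fingers and cap above 3 N and distance between the grasp point and cap_grip below 0.035 m and value of joint lid between 1.745 and 2.095 rad and contact force between lid and anything else below 0.3 N); the arm keeps its last pose, push and grip.
It fails at once if the lid drops back beyond 135 degrees (value of joint lid above 2.356 rad).
It fails at once if a bystander is moved by more than 30 mm (distance of any of glue, driver, offcut from where it was at the start of the episode above 0.03 m).
It also fails if it takes over 58 s, if anything falls off the work surface, if the arm or the gripper's body presses on something with over 40 N, if the wrist force passes 120 N, or if a joint passes its speed limit or range.

### The arm

A 7-joint arm with a two-finger parallel gripper is mounted at the origin on the work surface. World frame = base frame: x ahead of the robot, y to its left, z up, the work surface at z = 0. Lengths are in m, angles in rad, forces in N, time in s.
With the tool pointing down it reaches from about 0.35 to 0.9 m from the base axis. Payload 8.1 kg.
Tool frame: the origin (TCP) lies where the fingers leave the gripper's body, on its centre line; the fingertips stand 66 mm ahead of it and the grasp point (between the pads) lies 47 mm ahead of it (arm.tip_reach is the distance from the TCP to the fingertips, in m); z points along the fingers, y is the direction in which the jaws open and shut (so a half turn about z gives the same grasp; the last joint's range is limited). The gripper opens to 92 mm and grips with 3 to 60 N. Pads are 19 mm wide; open, the fingers measure 130 mm over their backs; the gripper's body (75 mm by 190 mm) begins 47 mm behind the grasp point.
Start: joints at [0.998, 0.434, 0.025, 1.573, -0.012, 1.134, -0.075], TCP at [0.283, -0.557, 0.292] pointing down, gripper open.
Joint ranges: [-2.62, 2.62], [-0.44, 2.09], [-1.27, 1.32], [0.08, 2.57], [-1.32, 4.46], [0.12, 2], [-2.74, 2.74]. Speed limits (rad/s): [2.22, 2.22, 3.01, 3.01, 3.14, 3.14, 3.14].

### API

Orientations are given as a rotation vector (axis times angle).
In Python, from cell import arm gives the robot as it stands.
- The arm moves only by the tool carry_out, never from a script. Its argument "plan" is a list of rows, each a list of 5 numbers: the shift along the world's x, y, z in cm, then the turn about the world's z in rad, then the finger opening in cm, from 0 to 9.18. In form: [[tx, ty, tz, spin, fingers], ...]. A call has 1 to 20 rows; each row is the pose to reach, as a shift and turn from the pose measured when the call began; what a row does not reach only later rows make up. A row lasts 1/10 s, in which the tool goes at most 50 mm and 8.59 degrees, less where a joint would pass 70% of its speed; a pose out of reach is approached as far as the arm can. A call with a gripper value outside its range is refused whole. The fingers move at their own pace and stop on an object; "squeeze" is the grip in N (left out, the last holds). Time passes only in rows, so rows that repeat a pose let the fingers close. It gives the time, the measured TCP pose, the force and the opening at its end, in the units of the state.
- arm.observe(): the state, without advancing time (a new reading comes with each control period).
- arm.get_image(name): name is "scene" or "top" or "wrist"; returns (picture, depth): 384x512x3 uint8, red, green, blue; 384x512 float32, m along the optical axis (not along the pixel's ray), 0 where there is no reading.
- arm.get_calibration(name): a dict with "intrinsics" (3x3 intrinsics, pixels), "rvec" (rotation vector, rad) and "tvec" (3), from world to camera coordinates, as OpenCV has them; the wrist camera has in their place "tool_from_camera" (4x4, takes a point from camera to tool coordinates, whose origin is the TCP and whose axes are the flange's). Camera axes: x right, y down, z forward; pixel columns grow to the right and rows downward; lengths in m; the calibration is good to about 2 mm. The wrist camera is an equidistant fisheye: a pixel r from the principal point sees the ray r / f radians off the axis. A picture is of the moment at which its call begins: read the wrist's pose just before it. get_calibration takes no time and is no camera call.
- arm.sign_off(): hands the job in, once; it reports no verdict.
The state is a dict: "clock": time; "joints": joint angles; "dq": joint speeds; "joint_efforts": joint torques, N m; "position": TCP position; "ee_rot": TCP orientation; "force": force on the tool from outside, world axes, zero at the start; "ft_torque": the same for the moment, N m; "width": opening from 0.0 (shut) to 1.0 (fully open).
Only numpy, scipy, OpenCV 4.12 (cv2) and the standard library are available. Lean on these libraries where they do the work, as an engineer would, in place of code of your own. Each camera call takes 0.05 s, during which the arm holds its last target. There are 200 camera calls.

## Working session

There is one attempt and no reset: what is moved stays moved. The work goes in short steps, Python scripts to look and compute and a tool call to move; the robot and the scene stay as the last step left them, time stands still between calls to the robot, and variables do not carry over. Pictures are saved under pics/ and viewed, about 8 in all and at most 12, crops included, and the job is handed in when it is done.

Besides the shell and the picture viewer there is one more tool, called as name(argument=value, ...) on one line, values as JSON. carry_out: Moves the arm, as the interface text tells. Its arguments: {"type":"object","properties":{"plan":{"type":"array"},"squeeze":{"type":"number"}},"required":["plan"]}

```bash
ls; mkdir -p pics
cat > h.py <<'E'
import numpy as np, cv2
from cell import arm
def shot(name,fn):
    p,d=arm.get_image(name); cv2.imwrite('pics/'+fn+'.png',p[:,:,::-1]); np.save('pics/'+fn+'.npy',d); return p,d
def world(name,d,u,v):
    c=arm.get_calibration(name);K=np.array(c['intrinsics']);R=cv2.Rodrigues(np.array(c['rvec'],float))[0];t=np.array(c['tvec']).ravel()
    z=d[v,u]; pc=np.stack([(u-K[0,2])/K[0,0]*z,(v-K[1,2])/K[1,1]*z,z],-1)
    return (pc-t)@R
E
python3 - <<'E'
from h import *
print(arm.observe())
a,_=shot('scene','s1');b,_=shot('top','t1')
E
```

```text
pics
{'clock': 0.0, 'joints': array([ 0.99837328,  0.43522558,  0.02497303,  1.57412212, -0.01160327,
        1.13399204, -0.07510738]), 'dq': array([-2.96208574e-03, -1.92893366e-04, -2.21896008e-03, -3.85120565e-04,
       -6.81124568e-05, -4.96637925e-04,  8.65349107e-04]), 'joint_efforts': array([-1.08574535e-03, -6.67874551e+01,  9.84588079e-01, -3.14462328e+01,
       -6.05271477e-02,  4.26978758e-02,  9.56398480e-05]), 'position': array([ 0.28272216, -0.55692751,  0.2914336 ]), 'ee_rot': array([-3.05386029e+00, -7.30753510e-01,  8.00382198e-04]), 'force': array([ 0.29078413,  0.68395165, -0.11012385]), 'ft_torque': array([-0.01323858, -0.00731911, -0.01103984]), 'width': 1.0017071141093474}
```

View pics/s1.png

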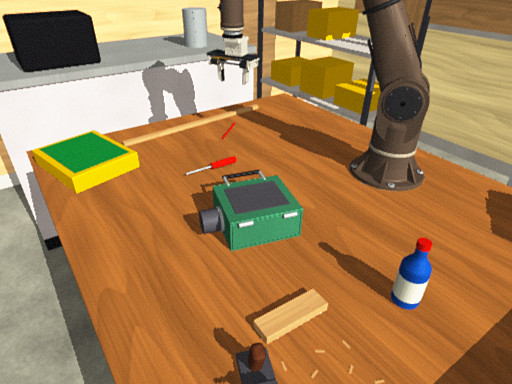

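View pics/t1.png

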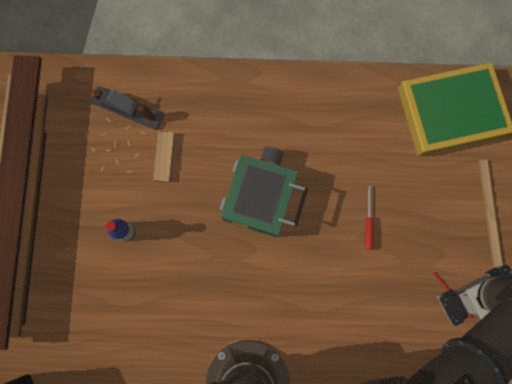

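The scene view shows the box near (255,212), with its bar facing the far side. In the top view the box is at about (262,195), the bar runs from about (303,187) to (296,222), and the pipe is at (272,155). Next I enlarge the top view and take depth points.

Run:
```python
from h import *
p=cv2.imread('pics/t1.png');d=np.load('pics/t1.npy')
cv2.imwrite('pics/t1c.png',cv2.resize(p[140:250,210:320],None,fx=5.4,fy=5.4,interpolation=cv2.INTER_CUBIC))
v,u=np.mgrid[140:250,210:320];W=world('top',d,u.ravel(),v.ravel())
m=W[:,2]>.04; print(m.sum(),W[m].min(0),W[m].max(0))
hsv=cv2.cvtColor(p,cv2.COLOR_BGR2HSV)[140:250,210:320].reshape(-1,3)
for z0,z1 in [(.06,.08),(.08,.09),(.09,.1),(.1,.11),(.11,.13),(.13,.2)]:
    k=(W[:,2]>z0)&(W[:,2]<=z1);print(z0,k.sum(),W[k].mean(0))
# lid plane from all points >.08
k=(W[:,2]>.08);A=np.c_[W[k][:,:2],np.ones(k.sum())];c=np.linalg.lstsq(A,W[k][:,2],rcond=None)[0];r=W[k][:,2]-A@c
print(c,np.std(r)); print(cv2.minAreaRect((W[k][:,:2]*1000).astype(np.float32)))
# grid
for vv in range(150,240,8): print(vv,[int(1000*world('top',d,np.array([uu]),np.array([vv]))[0,2]) for uu in range(218,314,5)])
c=arm.get_calibration('top');print(c)
```

```text
4761 [ 0.30528736 -0.16331148  0.04001322] [0.70999969 0.09426339 1.52954356]
0.06 304 [ 0.64887192 -0.04853228  0.07112028]
0.08 309 [0.55834432 0.00842139 0.08800754]
0.09 3623 [ 0.55222532 -0.02639965  0.09524617]
0.1 384 [ 0.54025916 -0.0581642   0.10148508]
0.11 0 [nan nan nan]
0.13 0 [nan nan nan]
[-0.99652958  0.03018569  0.6591162 ] 0.13755409921720257
((520.0308227539062, -42.6182861328125), (342.1944580078125, 264.5973815917969), 30.87777328491211)
150 [2, -6, 3, 0, 0, 2, 0, 5, 0, 0, 67, 74, 75, 6, -5, -2, -3, 3, 0, 3]
158 [0, 3, 1, 1, -6, 98, 99, 99, 7, 64, 77, 73, 67, -1, 1529, 4, 4, 2, 3, 7]
166 [3, 1, 0, 1, 96, 92, 98, 99, 92, 90, 92, 90, 95, 1, -1, 1, 7, 7, 3, 2]
174 [11, 0, 3, 3, 92, 94, 97, 92, 95, 92, 99, 96, 98, 91, 94, 96, 8, -5, 1, 5]
182 [4, 0, 8, 91, 94, 95, 92, 94, 96, 94, 98, 102, 94, 95, 94, 101, 4, 1, 1, 6]
190 [0, 4, 8, 95, 94, 98, 95, 91, 92, 98, 98, 94, 94, 99, 93, 2, 0, 4, 2, 0]
198 [5, 6, 89, 92, 94, 94, 93, 96, 99, 99, 100, 95, 97, 94, 93, 2, 4, 97, 1, 4]
206 [0, 87, 90, 92, 97, 92, 96, 100, 93, 99, 100, 94, 94, 100, 2, 6, 0, 0, 0, 0]
214 [0, 97, 92, 88, 97, 91, 98, 92, 92, 99, 100, 98, 100, 91, 0, -2, 98, 4, -1, 3]
222 [-2, 1, -3, 55, 83, 86, 94, 100, 97, 100, 93, 90, 98, 1, 100, 101, 89, 0, 4, 2]
230 [0, 8, 6, 1, 4, 2, 5, 4, 31, 82, 93, 96, 99, -1, 0, -3, 4, -3, 5, 1]
238 [0, 6, 2, 1, 8, -3, -4, -2, -2, 1, 5, 0, 1, 0, 3, 5, -3, 0, 0, 1]
{'intrinsics': array([[488.93605784,   0.        , 258.07797064],
       [  0.        , 488.93605784, 186.7883514 ],
       [  0.        ,   0.        ,   1.        ]]), 'rvec': array([ 2.15517956, -2.09534745,  0.20064482]), 'tvec': array([-0.03357652,  0.5813766 ,  1.44701854])}<stdin>:8: RuntimeWarning: Mean of empty slice.
  ret = um.true_divide(
```

View pics/t1c.png

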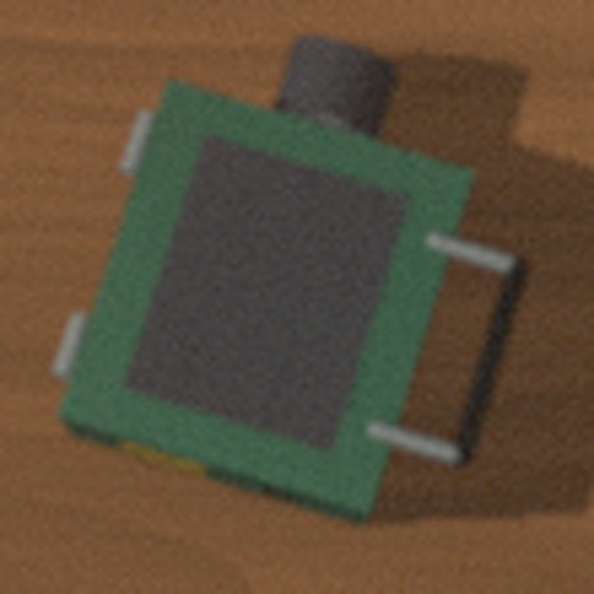

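The enlarged crop shows the lid corners at about (170,80), (473,172), (362,520) and (62,415), and the bar from (515,265) to (462,458). I intersect these pixel rays with the known heights.

```bash
cat >> h.py <<'E'
def atz(name,u,v,z):
    c=arm.get_calibration(name);K=np.array(c['intrinsics']);R=cv2.Rodrigues(np.array(c['rvec'],float))[0];t=np.array(c['tvec']).ravel()
    o=-R.T@t; r=R.T@np.linalg.inv(K)@np.array([u,v,1.]); return o+r*(z-o[2])/r[2]
E
python3 - <<'E'
from h import *
f=lambda x,y,z: atz('top',210+(x+.5)/5.4-.5,140+(y+.5)/5.4-.5,z)
P={k:f(*a) for k,a in dict(TL=(170,80,.091),BL=(64,413,.091),TR=(473,172,.098),BR=(362,520,.098),B1=(518,265,.099),B2=(464,456,.099)).items()}
for k in P: print(k,P[k].round(4))
n=np.linalg.norm
print('w',n(P['TL']-P['BL']),n(P['TR']-P['BR']),'d',n(P['TL']-P['TR']),n(P['BL']-P['BR']),'bar',n(P['B1']-P['B2']))
x=(P['TL']-P['BL']+P['TR']-P['BR']);print('yaw of box x',np.arctan2(x[1],x[0]), 'bar',np.arctan2(*(P['B1']-P['B2'])[1::-1]))
h=(P['TL']+P['BL'])/2;print('hinge mid',h,'bar mid',(P['B1']+P['B2'])/2,'dist',n(((P['B1']+P['B2'])/2-h)[:2]),'ctr',sum(P[k] for k in('TL','BL','TR','BR'))/4)
# plane
d=np.load('pics/t1.npy');v,u=np.mgrid[160:228,225:300];W=world('top',d,u.ravel(),v.ravel());W=W[(abs(W[:,2]-.096)<.012)]
k=np.array([n((w-h)[:2])<.3 for w in W]);A=np.c_[W[:,:2]-h[:2],np.ones(len(W))];c=np.linalg.lstsq(A,W[:,2],rcond=None)[0];print('plane',c,len(W), 'slope',n(c[:2]))
E
```

```text
TL [0.6735 0.0371 0.091 ]
BL [0.4839 0.0887 0.091 ]
TR [ 0.624  -0.1331  0.098 ]
BR [ 0.4294 -0.0755  0.098 ]
B1 [ 0.572  -0.1585  0.099 ]
B2 [ 0.4656 -0.1302  0.099 ]
w 0.19648083458705864 0.20298268197546673 d 0.1773610266578413 0.17315941468412688 bar 0.11014945530411971
yaw of box x -0.2771102540876333 bar -0.2601692527812278
hinge mid [0.57871812 0.06290503 0.091     ] bar mid [ 0.5188133  -0.14432132  0.099     ] dist 0.21571126339349372 ctr [ 0.55270405 -0.02068518  0.0945    ]
plane [-0.00543331 -0.01549281  0.09386645] 3973 slope 0.016417920147655564
```

The checks agree with the given sizes: lid about 200×176 mm, bar 110 mm long, 216 mm from hinge to bar. The box yaw is about -0.27. I move above the bar first, with the jaws across it.

carry_out(plan=[[5,9,-2,0.5,9],[10,18,-4,1,9],[16,28,-6,1.5,6],[23.5,41.1,-7,2.4,3],[23.5,41.1,-7,2.4,3],[23.5,41.1,-7,2.4,3],[23.5,41.1,-7,2.4,3],[23.5,41.1,-7,2.4,3],[23.5,41.1,-7,2.4,3],[23.5,41.1,-7,2.4,3],[23.5,41.1,-7,2.4,3],[23.5,41.1,-7,2.4,3],[23.5,41.1,-7,2.4,3],[23.5,41.1,-7,2.4,3],[23.5,41.1,-7,2.4,3],[23.5,41.1,-7,2.4,3],[23.5,41.1,-7,2.4,3],[23.5,41.1,-7,2.4,3],[23.5,41.1,-7,2.4,3]], squeeze=15)

```text
clock: 2.0
position: [0.5177, -0.146, 0.2214]
ee_rot: [-0.431, -3.112, 0.002]
force: [0.3, -1.0, -1.9]
width: 0.325
```

Run:
```python
from h import *
from scipy.spatial.transform import Rotation as R
s=arm.observe();print({k:np.round(s[k],3) for k in s if k not in('joint_efforts',)})
p,d=shot('wrist','w1');c=arm.get_calibration('wrist');print(c)
M=R.from_rotvec(s['ee_rot']).as_matrix();print('jaw yaw',np.arctan2(M[1,1],M[0,1]),M[:,2])
# project predicted bar ends and middle
K=np.array(c['intrinsics']);T=np.array(c['tool_from_camera'])
ex=np.array([np.cos(-.27),np.sin(-.27),0])
for a in(-.05,0,.05):
    w=np.array([.518,-.1455,.096])+a*ex; q=np.linalg.inv(T)@np.r_[M.T@(w-s['position']),1]
    q=q[:3];th=np.arctan2(np.hypot(*q[:2]),q[2]);f=K[0,0];uv=K[:2,2]+f*th*q[:2]/np.hypot(*q[:2]);print(a,uv)
```

```text
{'clock': np.float64(2.0), 'joints': array([ 0.661,  0.452, -0.658,  1.834,  0.332,  0.967,  1.155]), 'dq': array([-0.003, -0.003,  0.001, -0.002,  0.002,  0.003,  0.013]), 'position': array([ 0.518, -0.146,  0.221]), 'ee_rot': array([-4.310e-01, -3.112e+00,  2.000e-03]), 'force': array([ 0.327, -0.991, -1.899]), 'ft_torque': array([ 0.138, -0.093, -0.07 ]), 'width': np.float64(0.325)}
{'intrinsics': array([[297.31863964,   0.        , 255.2040558 ],
       [  0.        , 297.31863964, 188.46947646],
       [  0.        ,   0.        ,   1.        ]]), 'tool_from_camera': array([[-2.52072809e-04, -9.65431195e-01, -2.60657908e-01,
         7.08921229e-02],
       [ 9.99999961e-01, -2.75688450e-04,  5.40379967e-05,
        -2.43916834e-04],
       [-1.24030342e-04, -2.60657884e-01,  9.65431226e-01,
        -9.33001444e-02],
       [ 0.00000000e+00,  0.00000000e+00,  0.00000000e+00,
         1.00000000e+00]])}
jaw yaw 1.29534908265906 [-4.32474603e-04 -1.30514952e-03 -9.99999055e-01]
-0.05 [256.13296594 138.64376901]
0 [256.45635062 203.49374946]
0.05 [256.70912445 260.39017379]
```

View pics/w1.png

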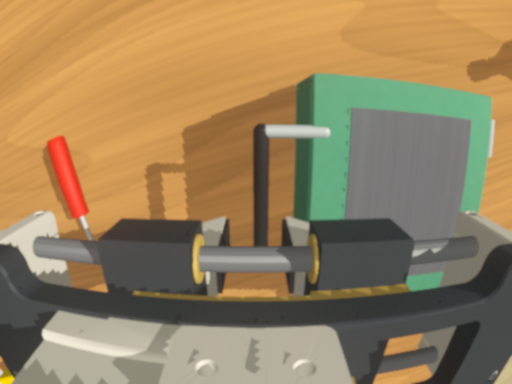

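The bar sits at column 261 against 257 for the jaw midline, so about 3 mm towards the hinge. I correct for that, descend and close.

carry_out(plan=[[0.1,0.3,-1,0,2.3],[0.1,0.3,-2,0,2.3],[0.1,0.3,-4,0,2.3],[0.1,0.3,-6,0,2.3],[0.1,0.3,-7.8,0,2.3],[0.1,0.3,-7.8,0,2.3],[0.1,0.3,-7.8,0,0.8],[0.1,0.3,-7.8,0,0.8],[0.1,0.3,-7.8,0,0.8],[0.1,0.3,-7.8,0,0.8],[0.1,0.3,-7.8,0,0.8]], squeeze=15)

```text
clock: 3.15
position: [0.5192, -0.1424, 0.1441]
ee_rot: [0.429, 3.111, -0.001]
force: [0.8, 4.7, 0.5]
width: 0.126
```

Run:
```python
from h import *
s=arm.observe();print({k:np.round(s[k],4) for k in('position','force','ft_torque','width','joints')})
p=s['position'];ey=np.array([.267,.964])  # yaw -.27
bx=p[:2];bz=p[2]-.047
h=bx+.218*ey;print('hinge xy',h,'bz',bz)
th0=.035
for th in np.linspace(th0,1.95,17)[1:]:
    r=lambda t:np.array([-.218*np.cos(t)-.003*np.sin(t),.218*np.sin(t)+.003*np.cos(t)])
    dd=r(th)-r(th0);print(round(th,2),np.round(100*np.r_[dd[0]*ey,dd[1]],1))
```

```text
{'position': array([ 0.5192, -0.1424,  0.1441]), 'force': array([0.8459, 4.6807, 0.5184]), 'ft_torque': array([ 1.0804, -0.3521, -0.0201]), 'width': np.float64(0.1264), 'joints': array([ 0.6068,  0.5472, -0.6055,  1.911 ,  0.4222,  0.8109,  1.0699])}
hinge xy [0.57741522 0.06779923] bz 0.09709264161819355
0.15 [0.1 0.2 2.6]
0.27 [0.2 0.7 5.1]
0.39 [0.4 1.5 7.6]
0.51 [0.7 2.6 9.9]
0.63 [ 1.1  3.9 12.1]
0.75 [ 1.5  5.5 14.1]
0.87 [ 2.   7.3 15.8]
0.99 [ 2.6  9.3 17.4]
1.11 [ 3.2 11.4 18.6]
1.23 [ 3.8 13.8 19.6]
1.35 [ 4.5 16.2 20.3]
1.47 [ 5.2 18.6 20.7]
1.59 [ 5.9 21.1 20.7]
1.71 [ 6.6 23.7 20.5]
1.83 [ 7.2 26.1 19.9]
1.95 [ 7.9 28.5 19.1]
```

The width reads 11.6 mm, so the bar is held. I follow the arc halfway and check.

carry_out(plan=[[0.05,0.1,1.3,0,0.8],[0.1,0.2,2.6,0,0.8],[0.15,0.4,3.9,0,0.8],[0.2,0.7,5.1,0,0.8],[0.3,1.1,6.4,0,0.8],[0.4,1.5,7.6,0,0.8],[0.55,2.0,8.8,0,0.8],[0.7,2.6,9.9,0,0.8],[0.9,3.2,11.0,0,0.8],[1.1,3.9,12.1,0,0.8],[1.3,4.7,13.1,0,0.8],[1.5,5.5,14.1,0,0.8],[2.0,7.3,15.8,0,0.8],[2.6,9.3,17.4,0,0.8],[2.6,9.3,17.4,0,0.8],[2.6,9.3,17.4,0,0.8]])

```text
clock: 4.75
position: [0.5458, -0.0507, 0.3215]
ee_rot: [0.431, 3.107, -0.008]
force: [-5.9, -9.3, 19.1]
width: 0.129
```

The 22 N radial load shows that the lid started fully shut, so my assumed starting angle was about 0.03 too high. I refit the arc from the measured pose and continue.

carry_out(plan=[[0.3,1.1,0.75,0,0.8],[0.6,2.3,1.4,0,0.8],[1.15,4.2,2.3,0,0.8],[1.7,6.2,3.0,0,0.8],[2.3,8.2,3.45,0,0.8],[2.85,10.3,3.7,0,0.8],[3.45,12.4,3.75,0,0.8],[4.0,14.5,3.6,0,0.8],[4.6,16.6,3.2,0,0.8],[4.9,17.6,2.9,0,0.8],[5.1,18.6,2.6,0,0.8],[5.3,19.1,2.4,0,0.8],[5.3,19.1,2.4,0,0.8],[5.3,19.1,2.4,0,0.8]])

```text
clock: 6.15
position: [0.5995, 0.142, 0.3465]
ee_rot: [0.429, 3.105, -0.003]
force: [6.4, 1.1, 0.0]
width: 0.124
```

```bash
cat > lid.py <<'E'
from h import *
s=arm.observe();print({k:np.round(s[k],4) for k in('clock','position','force','ft_torque','width','joints')})
h=np.array([.5192,-.1424])+.218*np.array([.267,.964])
r=(s['position'][:2]-h)@np.array([.267,.964]),s['position'][2]-.047-.0855
print('y,z',r,'ang from tool',np.pi-np.arctan2(r[1],r[0])-.0138)
E
python3 lid.py
```

```text
{'clock': np.float64(6.15), 'position': array([0.5995, 0.142 , 0.3465]), 'force': array([6.3874, 1.1102, 0.05  ]), 'ft_torque': array([ 0.4498, -1.347 , -0.0155]), 'width': np.float64(0.1237), 'joints': array([ 0.1529,  0.4779, -0.7221,  1.4755,  0.3265,  1.305 ,  0.6979])}
y,z (np.float64(0.07750849400941381), np.float64(0.21395923035300835)) ang from tool 1.9045496162512776
```

By the tool pose the lid is at about 1.92 rad. I open the fingers and retreat straight up.

carry_out(plan=[[0,0,0,0,2.5],[0,0,0,0,4],[0,0,0,0,4],[0,0,0,0,4],[0,0,2,0,4],[0,0,5,0,4],[0,0,8,0,4],[0,0,10,0,4],[0,0,10,0,4],[0,0,10,0,4]])

```text
clock: 7.15
position: [0.5994, 0.1421, 0.4462]
ee_rot: [0.429, 3.105, -0.003]
force: [0.1, -0.4, -0.1]
width: 0.436
```

Run:
```python
from h import *
p,d=shot('scene','s2');shot('top','t2')
s=arm.observe();print(np.round(s['position'],4),s['force'])
v,u=np.mgrid[0:384,0:512];u=u.ravel();v=v.ravel();W=world('scene',d,u,v);ok=d.ravel()>0
ey=np.array([.267,.964]);ex=np.array([.964,-.267]);h=np.array([.5774,.0678])
Y=(W[:,:2]-h)@ey;X=(W[:,:2]-h)@ex
k=ok&(abs(X)<.08)&(W[:,2]>.11)&(W[:,2]<.26)&(Y>-.05)&(Y<.15)
A=np.c_[W[k,2],np.ones(k.sum())];c=np.linalg.lstsq(A,Y[k],rcond=None)[0];res=Y[k]-A@c
g=abs(res)<.012;c=np.linalg.lstsq(A[g],Y[k][g],rcond=None)[0]
print(k.sum(),g.sum(),c,'lid rad',np.pi/2+np.arctan(c[0]))
a=cv2.imread('pics/s2.png')[120:280,160:380];b=cv2.imread('pics/t2.png')[130:260,200:360]
a=cv2.resize(a,None,fx=2,fy=2);b=cv2.resize(b,(394,320),interpolation=cv2.INTER_CUBIC)
cv2.imwrite('pics/c2.png',cv2.resize(np.hstack([a,b]),(800,307)))
```

```text
[0.5992 0.1417 0.4452] [-0.53287623  0.21197864 -0.0881857 ]
2581 2581 [ 0.34760417 -0.0202471 ] lid rad 1.905335186018967
```

View pics/c2.png

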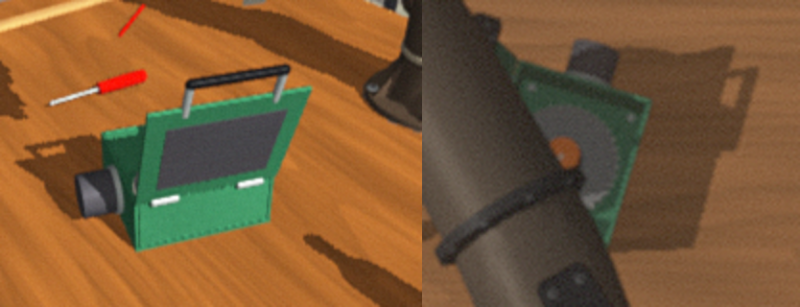

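The scene view shows the lid standing with nothing touching it, and its depth plane gives 1.905 rad. The top view shows the orange cap at about (565,152) in the crop, with the arm partly covering it. I move above the cap.

carry_out(plan=[[-1.2,-4.1,0,-0.1,6],[-2.3,-8.2,0,-0.25,8],[-3.5,-12.3,0,-0.4,9],[-4.6,-16.4,0,-0.55,9],[-4.6,-16.4,0,-0.7,9],[-4.6,-16.4,-3,-0.92,9],[-4.6,-16.4,-7,-0.92,9],[-4.6,-16.4,-11,-0.92,9],[-4.6,-16.4,-15,-0.92,9],[-4.6,-16.4,-18,-0.92,9],[-4.6,-16.4,-18,-0.92,9],[-4.6,-16.4,-18,-0.92,9],[-4.6,-16.4,-18,-0.92,9]])

```text
clock: 8.55
position: [0.5541, -0.0221, 0.2668]
ee_rot: [1.764, 2.593, -0.006]
force: [0.2, -0.3, 0.0]
width: 0.98
```

```bash
cat > wr.py <<'E'
from h import *
import sys
from scipy.spatial.transform import Rotation as R
s=arm.observe();p,d=shot('wrist',sys.argv[1]);c=arm.get_calibration('wrist')
print({k:np.round(s[k],4) for k in('clock','position','force','ft_torque','width','joints')})
M=R.from_rotvec(s['ee_rot']).as_matrix();print('jaw yaw',np.arctan2(M[1,1],M[0,1]))
K=np.array(c['intrinsics']);T=np.array(c['tool_from_camera'])
hsv=cv2.cvtColor(p,cv2.COLOR_RGB2HSV);m=((hsv[...,0]>4)&(hsv[...,0]<16)&(hsv[...,1]>190)).astype(np.uint8)
n,l,st,ce=cv2.connectedComponentsWithStats(m);i=1+np.argsort(-st[1:,4])[:4];print(st[i],ce[i])
def ray(u,v,z):
    q=np.array([u-K[0,2],v-K[1,2]]);r=np.hypot(*q);th=r/K[0,0]
    dc=np.r_[q/r*np.sin(th),np.cos(th)];o=s['position']+M@T[:3,3];w=M@T[:3,:3]@dc
    return o+w*(z-o[2])/w[2]
E
cat > wr2.py <<'E'
exec(open('wr.py').read())
E
python3 wr.py w2
```

```text
{'clock': np.float64(8.55), 'position': array([ 0.5541, -0.0221,  0.2668]), 'force': array([ 0.205 , -0.3476,  0.0314]), 'ft_torque': array([ 0.0643, -0.1285, -0.0327]), 'width': np.float64(0.9798), 'joints': array([ 0.3296,  0.3979, -0.525 ,  1.7494,  0.2323,  1.0539,  0.0991])}
jaw yaw 0.3760974248037222
[[ 235  152   43   46 1084]
 [ 255  165    2    2    2]] [[256.19095941 174.15682657]
 [255.5        165.5       ]]
```

View pics/w2.png

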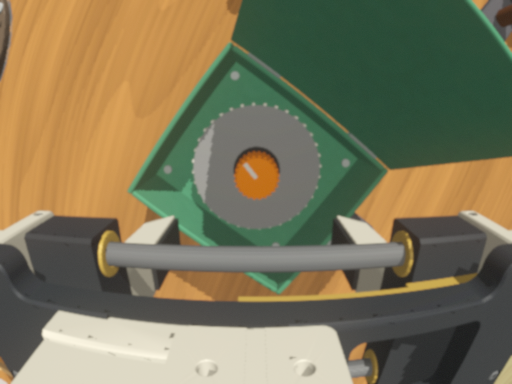

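The wrist view shows the cap at about (257,174), centred in the open filter box, with its white line pointing up and left. I convert that to world coordinates.

```bash
cat > /tmp/a.py <<'E'
exec(open('wr.py').read())
for uv in [(256.5,172),(256.5,175)]: print(ray(*uv,.076))
for uv in [(256.5,152.),(256.5,198),(235,174),(278,174)]: print(ray(*uv,.076))
# holes at filter box corner hardware ignored; filter rim centre
print('filter',ray(256.5,167,.032))
E
python3 /tmp/a.py w3
```

```text
{'clock': np.float64(8.6), 'position': array([ 0.5541, -0.0221,  0.267 ]), 'force': array([-0.2993, -0.7122,  0.1475]), 'ft_torque': array([ 0.0172, -0.1264, -0.0144]), 'width': np.float64(0.9832), 'joints': array([ 0.3296,  0.3976, -0.525 ,  1.7495,  0.2324,  1.0537,  0.0989])}
jaw yaw 0.3759998707143829
[[ 235  152   43   46 1094]
 [ 269  188    1    1    1]] [[255.91773309 173.93510055]
 [269.         188.        ]]
[ 0.55119473 -0.01348756  0.076     ]
[ 0.55230095 -0.01628335  0.076     ]
[0.54393401 0.00486876 0.076     ]
[ 0.56097454 -0.03819666  0.076     ]
[ 0.53233316 -0.02305602  0.076     ]
[ 0.5715246  -0.00759173  0.076     ]
filter [ 0.55279193 -0.01698254  0.032     ]
```

Cap centre is about (0.5527, -0.0175), within 2 mm of the hinge-derived centre. I descend and grip.

carry_out(plan=[[-0.15,0.45,-3,0,8],[-0.15,0.45,-7,0,8],[-0.15,0.45,-11,0,8],[-0.15,0.45,-13,0,8],[-0.15,0.45,-14.5,0,7],[-0.15,0.45,-15.3,0,6.5],[-0.15,0.45,-15.3,0,5.5],[-0.15,0.45,-15.3,0,3],[-0.15,0.45,-15.3,0,3],[-0.15,0.45,-15.3,0,3],[-0.15,0.45,-15.3,0,3],[-0.15,0.45,-15.3,0,3]], squeeze=30)

```text
clock: 9.85
position: [0.5533, -0.0176, 0.1149]
ee_rot: [1.763, 2.591, -0.004]
force: [0.6, 0.3, 7.5]
width: 0.452
```

Gripped: the width is 41.5 mm and the forces are small. First clockwise stroke.

carry_out(plan=[[0,0,0,-0.1,3],[0,0,0,-0.22,3],[0,0,-0.01,-0.34,3],[0,0,-0.02,-0.46,3],[0,0,-0.02,-0.58,3],[0,0,-0.03,-0.7,3],[0,0,-0.03,-0.82,3],[0,0,-0.04,-0.94,3],[0,0,-0.05,-1.06,3],[0,0,-0.05,-1.18,3],[0,0,-0.06,-1.3,3],[0,0,-0.06,-1.3,3],[0,0,-0.06,-1.3,3]])

```text
clock: 11.15
position: [0.5552, -0.0179, 0.1146]
ee_rot: [2.974, 0.995, -0.004]
force: [6.8, -1.9, -6.7]
width: 0.453
```

```bash
cat > st.py <<'E'
from h import *
from scipy.spatial.transform import Rotation as R
s=arm.observe();print({k:np.round(s[k],3) for k in('clock','position','force','ft_torque','width','joints')})
M=R.from_rotvec(s['ee_rot']).as_matrix();print('jaw yaw',np.arctan2(M[1,1],M[0,1]))
E
python3 st.py
```

```text
{'clock': np.float64(11.15), 'position': array([ 0.555, -0.018,  0.115]), 'force': array([ 6.811, -1.948, -6.655]), 'ft_torque': array([-0.35 , -1.578, -0.059]), 'width': np.float64(0.453), 'joints': array([ 0.007,  0.538, -0.103,  1.92 ,  0.093,  0.689, -1.078])}
jaw yaw -0.9249201972521532
```

The full 1.3 rad stroke went through with torque at only 0.06 N m, so no stop yet. I release, turn back, regrip and stroke again.

carry_out(plan=[[0,0,0,0,6.5],[0,0,0,0,6.5],[0,0,0,0,6.5],[0,0,0,0.15,6.5],[0,0,0,0.3,6.5],[0,0,0,0.45,6.5],[0,0,0,0.6,6.5],[0,0,0,0.75,6.5],[0,0,0,0.9,6.5],[0,0,0,1.05,6.5],[0,0,0,1.2,6.5],[0,0,0,1.3,6.5],[0,0,0,1.3,6.5],[0,0,0,1.3,3],[0,0,0,1.3,3],[0,0,0,1.3,3],[0,0,0,1.3,3],[0,0,0,1.3,3]])

```text
clock: 12.95
position: [0.5539, -0.0184, 0.1145]
ee_rot: [1.767, 2.592, -0.002]
force: [-4.9, -1.4, 5.3]
width: 0.456
```

```bash
python3 st.py
```

```text
{'clock': np.float64(12.95), 'position': array([ 0.554, -0.018,  0.114]), 'force': array([-4.908, -1.437,  5.268]), 'ft_torque': array([-0.309,  0.992, -0.032]), 'width': np.float64(0.456), 'joints': array([ 0.26 ,  0.578, -0.454,  1.904,  0.37 ,  0.739, -0.032])}
jaw yaw 0.37419749317064627
```

carry_out(plan=[[0,0,0,-0.1,3],[0,0,0,-0.22,3],[0,0,-0.01,-0.34,3],[0,0,-0.02,-0.46,3],[0,0,-0.02,-0.58,3],[0,0,-0.03,-0.7,3],[0,0,-0.03,-0.7,3],[0,0,-0.03,-0.7,3]])

```text
clock: 13.75
position: [0.5543, -0.0183, 0.1143]
ee_rot: [2.545, 1.833, -0.003]
force: [2.1, -2.1, -1.5]
width: 0.455
```

```bash
python3 st.py
```

```text
{'clock': np.float64(13.75), 'position': array([ 0.554, -0.018,  0.114]), 'force': array([ 2.123, -2.077, -1.522]), 'ft_torque': array([-0.132, -0.659, -0.101]), 'width': np.float64(0.455), 'joints': array([ 0.127,  0.551, -0.268,  1.913,  0.224,  0.705, -0.596])}
jaw yaw -0.3226929657598206
```

carry_out(plan=[[0,0,0,-0.1,3],[0,0,-0.01,-0.2,3],[0,0,-0.01,-0.3,3],[0,0,-0.01,-0.3,3]])

```text
clock: 14.15
position: [0.5546, -0.0184, 0.1142]
ee_rot: [2.79, 1.433, -0.004]
force: [2.5, -0.5, -3.3]
width: 0.45
```

```bash
python3 st.py
```

```text
{'clock': np.float64(14.15), 'position': array([ 0.555, -0.018,  0.114]), 'force': array([ 2.548, -0.513, -3.265]), 'ft_torque': array([-0.28 , -0.622, -0.071]), 'width': np.float64(0.45), 'joints': array([ 0.07 ,  0.544, -0.187,  1.917,  0.16 ,  0.696, -0.836])}
jaw yaw -0.6219853108501776
```

carry_out(plan=[[0,0,0,-0.1,3],[0,0,-0.01,-0.2,3],[0,0,-0.01,-0.3,3],[0,0,-0.01,-0.3,3]])

```text
clock: 14.55
position: [0.5547, -0.0185, 0.114]
ee_rot: [2.972, 1.004, -0.005]
force: [2.3, -0.6, -2.9]
width: 0.452
```

```bash
python3 st.py
```

```text
{'clock': np.float64(14.55), 'position': array([ 0.555, -0.019,  0.114]), 'force': array([ 2.33 , -0.562, -2.905]), 'ft_torque': array([-0.348, -0.65 , -0.063]), 'width': np.float64(0.452), 'joints': array([ 0.011,  0.539, -0.106,  1.921,  0.094,  0.689, -1.073])}
jaw yaw -0.9194101421920793
```

After 2.6 rad there is still no stop: torque stays around 0.06–0.1 N m, which is just thread friction. Third stroke, in small steps.

carry_out(plan=[[0,0,0,0,6.5],[0,0,0,0,6.5],[0,0,0,0,6.5],[0,0,0,0.15,6.5],[0,0,0,0.3,6.5],[0,0,0,0.45,6.5],[0,0,0,0.6,6.5],[0,0,0,0.75,6.5],[0,0,0,0.9,6.5],[0,0,0,1.05,6.5],[0,0,0,1.2,6.5],[0,0,0,1.3,6.5],[0,0,0,1.3,6.5]])

```text
clock: 15.85
position: [0.5545, -0.0187, 0.114]
ee_rot: [1.755, 2.599, 0.001]
force: [0.2, 0.5, -0.4]
width: 0.711
```

Run:
```python
exec(open('st.py').read())
p,d=shot('wrist','w4')
cv2.imwrite('pics/w4c.png',cv2.resize(p[80:280,130:390,::-1],None,fx=2.5,fy=2.5))
```

```text
{'clock': np.float64(15.85), 'position': array([ 0.555, -0.019,  0.114]), 'force': array([ 0.199,  0.499, -0.395]), 'ft_torque': array([ 0.015, -0.145,  0.02 ]), 'width': np.float64(0.711), 'joints': array([ 0.265,  0.58 , -0.459,  1.904,  0.374,  0.738, -0.025])}
jaw yaw 0.3830010998422318
```

View pics/w4c.png

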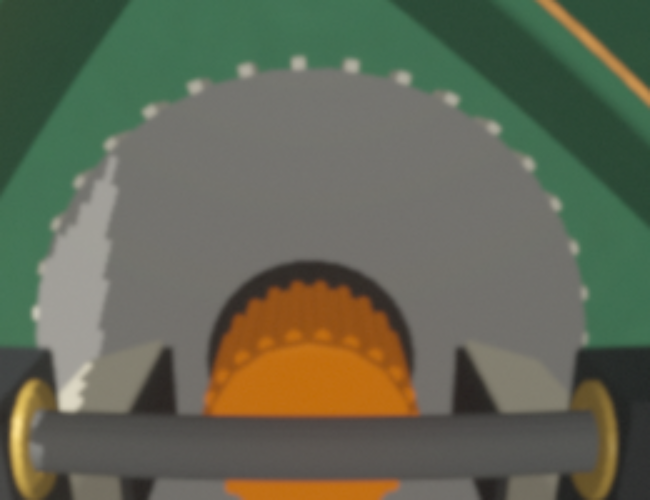

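The white line was at the upper left and has now turned out of the visible half, so the cap really rotated. Continue clockwise.

carry_out(plan=[[0,0,0,0,3],[0,0,0,0,3],[0,0,0,0,3],[0,0,0,0,3],[0,0,0,0,3],[0,0,0,-0.1,3],[0,0,0,-0.2,3],[0,0,0,-0.3,3],[0,0,0,-0.3,3],[0,0,0,-0.3,3]])

```text
clock: 16.9
position: [0.5542, -0.0187, 0.1139]
ee_rot: [2.125, 2.307, -0.002]
force: [-3.4, -2.1, 3.0]
width: 0.451
```

```bash
python3 st.py
```

```text
{'clock': np.float64(16.9), 'position': array([ 0.554, -0.019,  0.114]), 'force': array([-3.378, -2.083,  2.971]), 'ft_torque': array([-0.277,  0.715,  0.329]), 'width': np.float64(0.451), 'joints': array([ 0.207,  0.566, -0.378,  1.908,  0.311,  0.722, -0.27 ])}
jaw yaw 0.0822869080817534
```

carry_out(plan=[[0,0,0,-0.1,3],[0,0,0,-0.2,3],[0,0,0,-0.2,3],[0,0,0,-0.2,3]])

```text
clock: 17.3
position: [0.5542, -0.0183, 0.1139]
ee_rot: [2.34, 2.089, -0.002]
force: [-2.9, 0.6, 2.1]
width: 0.448
```

```bash
python3 st.py
```

```text
{'clock': np.float64(17.3), 'position': array([ 0.554, -0.018,  0.114]), 'force': array([-2.92 ,  0.615,  2.117]), 'ft_torque': array([0.2  , 0.474, 0.316]), 'width': np.float64(0.448), 'joints': array([ 0.169,  0.558, -0.326,  1.911,  0.27 ,  0.713, -0.429])}
jaw yaw -0.11322845921941352
```

Torque now holds at +0.32 N m while the jaws slip, so the cap has bottomed out. I back off in two measured strokes totalling 1.57 rad. First stroke is +0.45.

carry_out(plan=[[0,0,0,0,3],[0,0,0,0,3],[0,0,0,0.1,3],[0,0,0,0.2,3],[0,0,0.01,0.3,3],[0,0,0.02,0.4,3],[0,0,0.02,0.45,3],[0,0,0.02,0.45,3],[0,0,0.02,0.45,3]], squeeze=40)

```text
clock: 18.2
position: [0.5539, -0.0184, 0.1141]
ee_rot: [1.816, 2.558, -0.001]
force: [-4.7, 0.4, 4.6]
width: 0.447
```

```bash
python3 st.py
```

```text
{'clock': np.float64(18.2), 'position': array([ 0.554, -0.018,  0.114]), 'force': array([-4.713,  0.416,  4.646]), 'ft_torque': array([0.132, 0.91 , 0.079]), 'width': np.float64(0.447), 'joints': array([ 0.255,  0.577, -0.446,  1.905,  0.364,  0.736, -0.064])}
jaw yaw 0.335921992325128
```

carry_out(plan=[[0,0,0,0,6.5],[0,0,0,0,6.5],[0,0,0,0,6.5],[0,0,0,-0.15,6.5],[0,0,0,-0.3,6.5],[0,0,0,-0.45,6.5],[0,0,0,-0.6,6.5],[0,0,0,-0.75,6.5],[0,0,0,-0.9,6.5],[0,0,0,-1.05,6.5],[0,0,0,-1.12,6.5],[0,0,0,-1.12,6.5],[0,0,0,-1.12,6.5],[0,0,0,-1.12,3],[0,0,0,-1.12,3],[0,0,0,-1.12,3],[0,0,0,-1.12,3],[0,0,0,-1.12,3]])

```text
clock: 20.0
position: [0.5542, -0.0188, 0.1142]
ee_rot: [2.898, 1.202, -0.004]
force: [2.6, -1.6, -0.5]
width: 0.449
```

```bash
python3 st.py
```

```text
{'clock': np.float64(20.0), 'position': array([ 0.554, -0.019,  0.114]), 'force': array([ 2.578, -1.64 , -0.533]), 'ft_torque': array([-0.367, -0.33 ,  0.036]), 'width': np.float64(0.449), 'joints': array([ 0.041,  0.54 , -0.147,  1.92 ,  0.125,  0.691, -0.966])}
jaw yaw -0.7842542721963216
```

carry_out(plan=[[0,0,0,0.1,3],[0,0,0.01,0.2,3],[0,0,0.01,0.3,3],[0,0,0.02,0.4,3],[0,0,0.02,0.5,3],[0,0,0.03,0.6,3],[0,0,0.03,0.7,3],[0,0,0.04,0.8,3],[0,0,0.04,0.9,3],[0,0,0.05,1.0,3],[0,0,0.05,1.08,3],[0,0,0.05,1.12,3],[0,0,0.05,1.12,3],[0,0,0.05,1.12,3],[0,0,0.05,1.12,3]])

```text
clock: 21.5
position: [0.5539, -0.019, 0.1147]
ee_rot: [1.818, 2.557, -0.001]
force: [-1.9, -0.8, 2.7]
width: 0.452
```

Run:
```python
exec(open('st.py').read())
p,d=shot('scene','s3');pt,_=shot('top','t3')
v,u=np.mgrid[0:384,0:512];W=world('scene',d,u.ravel(),v.ravel());ok=d.ravel()>0
ey=np.array([.267,.964]);ex=np.array([.964,-.267]);h=np.array([.5774,.0678])
Y=(W[:,:2]-h)@ey;X=(W[:,:2]-h)@ex
k=ok&(abs(X)<.08)&(W[:,2]>.11)&(W[:,2]<.26)&(Y>.01)&(Y<.1)
c=np.polyfit(W[k,2],Y[k],1);print(k.sum(),'lid',np.pi/2+np.arctan(c[0]))
a=cv2.imread('pics/s3.png');b=cv2.imread('pics/t3.png');cv2.imwrite('pics/c3.png',cv2.resize(np.hstack([a,b]),(800,300)))
```

```text
{'clock': np.float64(21.5), 'position': array([ 0.554, -0.019,  0.115]), 'force': array([-1.901, -0.784,  2.723]), 'ft_torque': array([-0.307,  0.45 ,  0.1  ]), 'width': np.float64(0.452), 'joints': array([ 0.257,  0.577, -0.447,  1.904,  0.363,  0.738, -0.064])}
jaw yaw 0.3347099725015377
2585 lid 1.9059493810590902
```

View pics/c3.png

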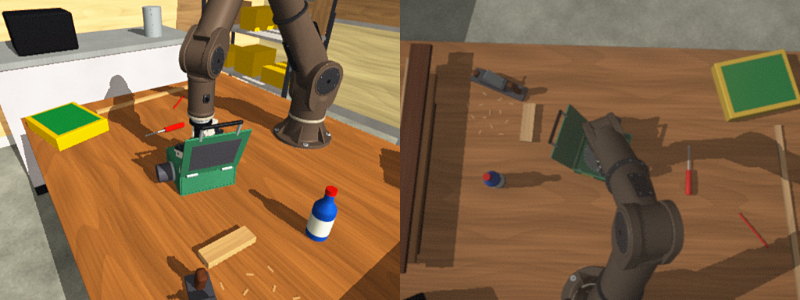

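The lid is unchanged at 1.906 rad, the bystanders are in place, and the jaws hold the cap at 41.5 mm. Back-off by jaw yaw is 0.449 + 1.119 = 1.568 rad. I hand in.

```bash
python3 -c "
from cell import arm
print(arm.sign_off())"
```

```text
the job is handed in; nothing more can be done
None
```

I raised the lid to about 110°, screwed the cap down until it bottomed, backed it off a quarter turn and handed in with it still gripped. `sign_off()` reports no verdict, so these are my own checks:

- **Lid:** The depth image gave 1.905 rad just after release and 1.906 rad just before hand-in, so it had not moved. The scene view showed it standing free. In the final top view the arm is close to it, but tool forces were low (3.4 N in total).
- **Cap bottomed:** I turned it clockwise in three gripped strokes. During the third, torque rose to a steady 0.32 N m and the jaws slipped, against under 0.1 N m in the earlier strokes, so I took that as the hard stop.
- **Back-off:** Measured jaw rotation was 0.449 + 1.119 = 1.568 rad. I did not check the final angle against the white line because the gripper hides it.
- **Grip:** The fingers closed to about 41.5 mm on the 42 mm cap, with a 40 N squeeze.
- **Bystanders:** By eye, the glue bottle, screwdriver and offcut look unmoved. I did not measure them.
- **Time:** The robot clock stood at 21.5 s on the last move, out of 58 s.

**Disagreements:**
- My first guess of the lid's starting angle was about 0.03 rad too high, which put about 22 N on the bar halfway up. I refitted the path and the force dropped to about 6 N.
- The two estimates of the cap centre differed by about 2 mm.
- Residual torque between strokes had the opposite sign to what thread friction should give. I put that down to overshoot but did not confirm it.

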